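# Centre-mark the offcut in the punch stand

## Task

Two identical spring punch stands are on the bench, but only one has a wooden offcut seated under its punch. Push the red head of that stand straight down to its stop to mark the offcut, keep it there for a moment, then let the head spring all the way back up. Do not press the empty stand's head, and leave the offcut seated where it is.

Things in the scene. Friction and masses are not known exactly. Their poses are not given: they have to be found in the camera images.
- loaded_stand_plunger (a joint): plunger of the stand that holds the offcut: 0 = fully up, 0.022 m = down on its stop (its black sleeve then meets the green arm); moves straight down; spring force about 5 N at the start of the stroke, 12 N at the stop; it springs back up by itself when released
- loaded_stand_head (a point): centre of the flat top (38 mm across) of the red mushroom head, 48 mm across and 16 mm high, of the stand that holds the offcut; moves with the plunger: 187 mm above the bench when up, 165 mm at the stop, the stand's highest point even then. Axes are the stand's: x from the punch back to the column, z up
- empty_stand_head (a point): the same point on the other stand, which is the same in every way except that its seat is empty; not to be pressed
- workpiece: light wooden offcut 45 x 110 x 35 mm (its x, y, z), loose, lying crosswise in the seat of the loaded stand under the punch and showing on both sides of the arm; origin at the centre of its underside, 15 mm above the bench
- loaded_stand: green stand bolted to the bench, foot 135 x 128 x 15 mm, column behind the punch, arm top 125 mm above the bench, 33 mm black plunger sleeve and red head above it; origin on the bench under the punch axis, x towards the column, z up; turned at most 0.4 rad about the vertical

How it is judged:
On the way:
1. the loaded stand's plunger is down on its stop (within 2.5 mm) for 0.2 s (value of joint loaded_stand_plunger above 0.0195 m), for 0.2 s.
At the end, for the whole second after the job is handed in: After being pressed to its stop, the loaded stand's plunger is back up (within 3 mm) and the offcut lies at rest, flat (within 0.1 rad), within 15 mm of where it was at the start (value of joint loaded_stand_plunger below 0.003 m and distance of workpiece from where it was at the start of the episode below 0.015 m and angle between workpiece's own z axis and vertical below 0.1 rad and linear speed of workpiece below 0.02 m/s); the robot touches nothing.
It fails at once if the empty stand's head is pressed more than 5 mm (distance of empty_stand_head from where it was at the start of the episode above 0.005 m).
It also fails if it takes over 32 s, if anything falls off the work surface, if the arm or the gripper's body presses on something with over 40 N, if the wrist force passes 120 N, or if a joint passes its speed limit or range.

## Robot

A 7-joint arm with a two-finger parallel gripper is mounted at the origin on a cart in front of the work surface, level with it; the furniture and walls round the work are solid. World frame = base frame: x ahead of the robot, y to its left, z up, the work surface at z = 0. Lengths are in m, angles in rad, forces in N, time in s.
With the tool pointing down it reaches from about 0.425 to 0.925 m from the base axis. Payload 6.8 kg.
Tool frame: the origin (TCP) lies at the very end of the fingers, on their centre line; the grasp point (between the pads) lies 19 mm behind it; z points along the fingers, y is the direction in which the jaws open and shut (so a half turn about z gives the same grasp; the last joint's range is limited). The gripper opens to 85 mm and grips with 20 to 120 N. Pads are 22 mm wide; open, the fingers measure 114 mm over their backs; the gripper's body (76 mm by 85 mm) begins 54 mm behind the grasp point. The pads swing forward as they close: fully open they stand 13 mm farther back than shut.
Start: joints at [1.065, 0.477, 0.022, 1.555, -0.011, 1.109, -0.083], TCP at [0.262, -0.622, 0.195] pointing down, gripper open.
Joint ranges: [-2.96, 2.96], [-0.34, 2.1], [-1.41, 1.46], [0.24, 2.44], [-1.37, 4.51], [0.17, 1.92], [-2.96, 2.96]. Speed limits (rad/s): [2.39, 2.39, 3.14, 3.14, 3.14, 3.14, 3.14].

## Interface

Orientations are given as a unit quaternion [w, x, y, z].
In Python, from station import bot gives the robot as it stands.
- The arm moves only by the tool move_arm, never from a script. Its argument "commands" is text: rows parted by semicolons, each of 7 numbers parted by spaces: the opening, from 0 (shut) to 1 (fully open), then the shift along the tool's x, y, z in cm, then the turn, a rotation vector about the tool's x, y, z in degrees. In form: gripper tx ty tz rx ry rz; .... A call has 1 to 12 rows; each row shifts and turns the commanded pose from where the row before left it, along the tool's axes as they then stand; what a row does not reach is not made up. A row lasts 1/12 s, in which the tool goes at most 41.7 mm and 7.16 degrees, less where a joint would pass 70% of its speed; a pose out of reach is approached as far as the arm can. A call with a gripper value outside its range is refused whole. The fingers move at their own pace and stop on an object; "force" is the grip in N (left out, the last holds). Time passes only in rows, so rows that do not move let the fingers close. It gives the time, the measured TCP pose, the force and the opening at its end, in the units of the state.
- bot.get_obs(): the state, without advancing time (a new reading comes with each control period).
- bot.read_camera(name): name is "scene" or "top" or "wrist"; returns a dict with "img" (384x512x3 uint8, red, green, blue), "K" (3x3 intrinsics, pixels), "rvec" (rotation vector, rad) and "tvec" (3), from world to camera coordinates, as OpenCV has them; the wrist camera has in their place "hand_eye" (4x4, takes a point from camera to tool coordinates, whose origin is the TCP and whose axes are the flange's). Camera axes: x right, y down, z forward; pixel columns grow to the right and rows downward; lengths in m; the calibration is good to about 2 mm. A picture is of the moment at which its call begins: read the wrist's pose just before it. There is no depth.
- bot.hand_in(): hands the job in, once; it reports no verdict.
The state is a dict: "t": time; "q": joint angles; "joint_vel": joint speeds; "joint_torque": joint torques, N m; "eef_pos": TCP position; "tool_rot": TCP orientation; "contact_force": force on the tool from outside, world axes, zero at the start; "torque": the same for the moment, N m; "gripper_width": opening from 0.0 (shut) to 1.0 (fully open).
Only numpy, scipy, OpenCV 4.12 (cv2) and the standard library are available. Lean on these libraries where they do the work, as an engineer would, in place of code of your own. Each camera call takes 0.05 s, during which the arm holds its last target. There are 200 camera calls.

## Working session

There is one attempt and no reset: what is moved stays moved. The work goes in short steps, Python scripts to look and compute and a tool call to move; the robot and the scene stay as the last step left them, time stands still between calls to the robot, and variables do not carry over. Pictures are saved under pics/ and viewed, about 8 in all and at most 12, crops included, and the job is handed in when it is done.

Besides the shell and the picture viewer there is one more tool, called after ">>>" by a JSON object that holds its "name" and its "arguments", one argument or row to a line. move_arm: Moves the arm, as the interface text tells. Its arguments: {"type":"object","properties":{"commands":{"type":"string"},"force":{"type":"number"}},"required":["commands"]}

```bash
mkdir -p pics; python3 - <<'E'
from station import bot
import cv2,json,numpy as np
o=bot.get_obs();print({k:np.round(v,3).tolist() for k,v in o.items()})
for n in("scene","top"):
    c=bot.read_camera(n);cv2.imwrite(f"pics/{n}0.png",c["img"][:,:,::-1])
    print(n,c["K"],c["rvec"],c["tvec"])
E
```

```text
{'t': 0.0, 'q': [1.065, 0.478, 0.022, 1.557, -0.012, 1.109, -0.083], 'joint_vel': [-0.0, -0.002, -0.001, 0.001, 0.001, -0.0, 0.002], 'joint_torque': [-0.0, -59.645, 1.608, -28.12, 0.013, 0.009, 0.0], 'eef_pos': [0.261, -0.622, 0.194], 'tool_rot': [-0.001, 0.98, 0.198, -0.0], 'contact_force': [-0.095, 0.14, -0.04], 'torque': [-0.028, -0.005, -0.013], 'gripper_width': 1.001}
scene [[486.80065043   0.         251.91201775]
 [  0.         486.80065043 188.77523622]
 [  0.           0.           1.        ]] [ 1.85805557 -1.5776447   0.69562902] [-0.13209216  0.4230156   1.3588066 ]
top [[494.13438525   0.         249.68600987]
 [  0.         494.13438525 196.96067277]
 [  0.           0.           1.        ]] [ 2.16855264 -2.14800755  0.12476932] [-0.05393648  0.50151989  1.61684893]
```

View pics/scene0.png

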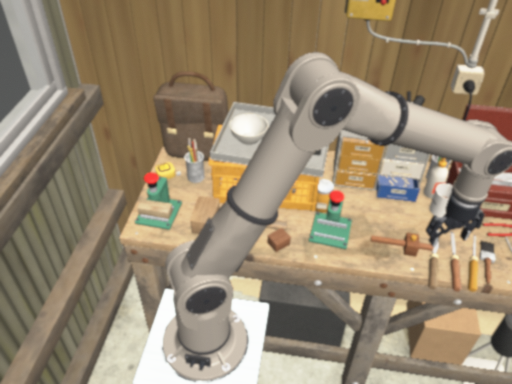

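View pics/top0.png

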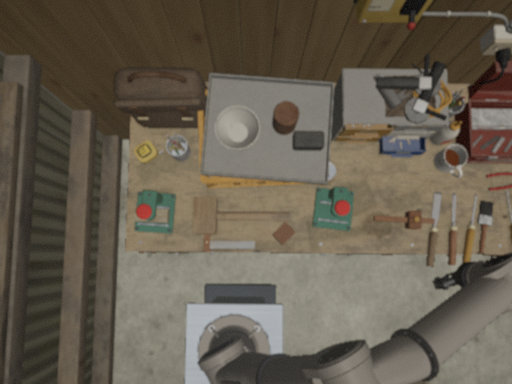

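The scene view shows stands at about (153,200) on the left and (333,222) on the right. Wood seems to show in the left one, so I'll enlarge both.

```bash
python3 - <<'E'
import cv2,numpy as np
s=cv2.imread("pics/scene0.png");t=cv2.imread("pics/top0.png")
f=lambda im,x,y:cv2.resize(im[y:y+60,x:x+80],(400,300),interpolation=cv2.INTER_CUBIC)
cv2.imwrite("pics/crop.png",np.vstack([np.hstack([f(s,120,170),f(s,295,185)]),np.hstack([f(t,115,180),f(t,295,175)])]))
E
```

```text
(no output)
```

View pics/crop.png

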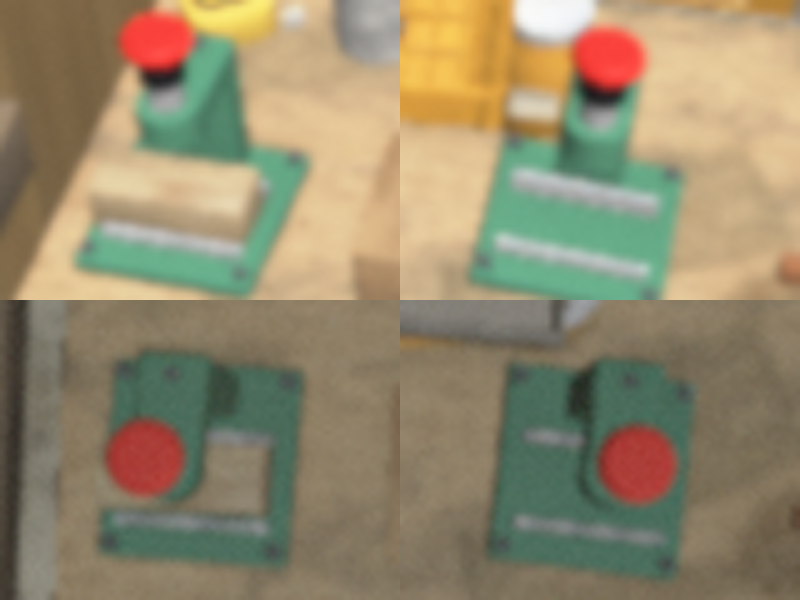

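Left stand is loaded: the wood shows at crop (175,190). In the top view its head is at about (144,211.4), and in the scene view at (151.4,177).

```bash
cat >h.py <<'E'
import cv2,numpy as np
from station import bot
def ray(c,uv,z):
    R=cv2.Rodrigues(c["rvec"])[0];C=-R.T@np.ravel(c["tvec"])
    p=cv2.undistortPoints(np.array([[uv]],float),c["K"],None).ravel()
    d=R.T@np.r_[p,1];return C+d*(z-C[2])/d[2]
def proj(c,P): return cv2.projectPoints(np.array([P],float),c["rvec"],c["tvec"],c["K"],None)[0].ravel()
E
python3 - <<'E'
from h import *
t=bot.read_camera("top");s=bot.read_camera("scene")
for n,c,uv in(("t",t,(144,211.4)),("s",s,(151.4,177.2))):
    m=cv2.inRange(cv2.cvtColor(c["img"],cv2.COLOR_RGB2HSV),(0,150,90),(8,255,255))|cv2.inRange(cv2.cvtColor(c["img"],cv2.COLOR_RGB2HSV),(172,150,90),(180,255,255))
    _,_,st,ce=cv2.connectedComponentsWithStats(m)
    i=np.argmin(np.hypot(*(ce-uv).T));print(n,st[i],ce[i],ray(c,ce[i],.181))
P=ray(t,(144,211.4),.181);print(proj(s,P),np.hypot(P[0],P[1]))
# foot corners in top (crop px): yaw
q=[(125,370),(289,381),(275,551),(109,541)]
for a,b in q: print(ray(t,(115+a/5,180+(b-300)/5),.015))
E
```

```text
t [137 204  14  15 162] [143.48765432 211.08024691] [0.43804696 0.27006785 0.181     ]
s [143 172  16  13 145] [150.4        177.77241379] [0.43775532 0.27163527 0.181     ]
[151.27394159 178.01674753] 0.5129685726935811
[0.5103755  0.32033535 0.015     ]
[0.50394594 0.20962785 0.015     ]
[0.3895808  0.21575367 0.015     ]
[0.39519408 0.32687432 0.015     ]
```

>>> {"name": "move_arm", "arguments": {
  "commands": "0 0 0 -4 0 0 0;0 0 0 -4 0 0 0;0 2.75 -1.5 -1.5 0 0 0;0 2.75 -1.5 -1.5 0 0 0;0 2.75 -1.5 -1.5 0 0 0;0 2.75 -1.5 -1.5 0 0 0;0 2.75 -1.5 -1.5 0 0 0;0 2.36 -2.39 0 0 0 0;0 2.36 -2.39 0 0 0 0;0 2.36 -2.39 0 0 0 0;0 2.36 -2.39 0 0 0 0;0 2.36 -2.39 0 0 0 0"
}}

```text
t: 1.2
eef_pos: [0.422, -0.3423, 0.3496]
tool_rot: [0.0, 0.98, 0.198, -0.0]
contact_force: [0.2, -0.0, 0.4]
gripper_width: 0.001
```

>>> {"name": "move_arm", "arguments": {
  "commands": "0 2.06 -3.25 0 0 0 0;0 2.06 -3.25 0 0 0 0;0 2.06 -3.25 0 0 0 0;0 2.06 -3.25 0 0 0 0;0 2.06 -3.25 0 0 0 0;0 2.06 -3.25 0 0 0 0;0 2.06 -3.25 0 0 0 0;0 2.06 -3.25 0 0 0 0;0 2.06 -3.25 0 0 0 0;0 .83 -3.31 0 0 0 0;0 .83 -3.31 0 0 0 0;0 .83 -3.31 0 0 0 0"
}}

```text
t: 2.2
eef_pos: [0.4632, 0.1003, 0.3496]
tool_rot: [0.0, 0.98, 0.198, -0.0]
contact_force: [-0.1, 0.0, 0.5]
gripper_width: -0.002
```

>>> {"name": "move_arm", "arguments": {
  "commands": "0 .85 -3.33 0 0 0 0;0 .85 -3.33 0 0 0 0;0 .85 -3.33 0 0 0 0;0 .85 -3.33 0 0 0 0;0 .85 -3.33 0 0 0 0;0 0 0 3 0 0 0;0 0 0 3 0 0 0;0 0 0 3 0 0 0;0 0 0 3 0 0 0;0 0 0 0 0 0 0"
}}

```text
t: 3.03
eef_pos: [0.4354, 0.2659, 0.2241]
tool_rot: [0.002, 0.98, 0.198, -0.005]
contact_force: [-1.8, -0.2, -1.5]
gripper_width: -0.003
```

```bash
python3 - <<'E'
from h import *
from scipy.spatial.transform import Rotation as Ro
o=bot.get_obs();print(o["eef_pos"],o["q"],o["contact_force"])
w=bot.read_camera("wrist");s=bot.read_camera("scene")
T=np.eye(4);q=np.array(o["tool_rot"]);T[:3,:3]=Ro.from_quat(q[[1,2,3,0]]).as_matrix();T[:3,3]=o["eef_pos"]
W=np.linalg.inv(T@w["hand_eye"]);rv=cv2.Rodrigues(W[:3,:3])[0]
np.savez("w0.npz",K=w["K"],rvec=rv,tvec=W[:3,3])
p=lambda P:cv2.projectPoints(np.array([P],float),rv,W[:3,3],w["K"],None)[0].ravel()
print("head centre/edges pred",[p([.438+a,.2705+b,.187]) for a,b in((0,0),(.019,0),(-.019,0),(0,.019),(0,-.019))],"tcp",p(o["eef_pos"]))
a=w["img"][:,:,::-1];b=cv2.resize(s["img"][140:236,90:218,::-1],(512,384),interpolation=3)
cv2.imwrite("pics/w1.png",cv2.resize(a,(800,600)));cv2.imwrite("pics/s1.png",b)
E
```

```text
[0.43541269 0.26586711 0.22414553] [-0.0821538   0.24963281 -0.68457448  1.86502023  0.17429224  1.09757729
 -2.00565828] [-1.77874235 -0.22529462 -1.49851157]
head centre/edges pred [array([253.88761344, 194.746146  ]), array([262.51750034, 175.08354356]), array([245.66243697, 213.48664366]), array([233.29006744, 186.61178334]), array([274.06719153, 202.71544518])] tcp [257.5413097  216.90975152]
```

View pics/w1.png

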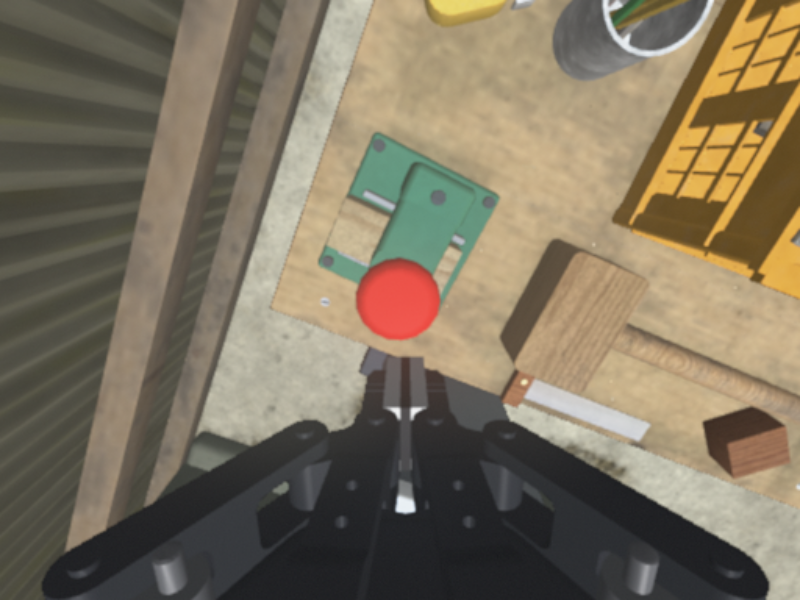

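View pics/s1.png

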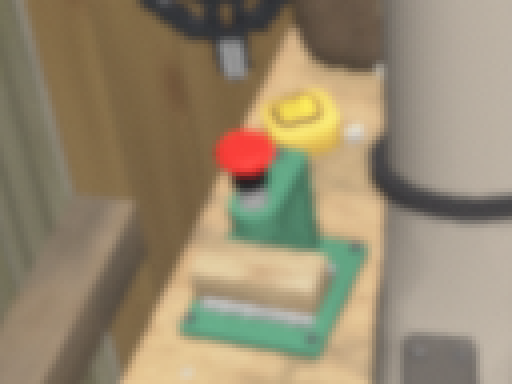

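The wrist view puts the head at (398,299), about (0.440,0.271), within 3 mm of the earlier fix. The scene crop shows the closed fingers above and behind the head in view. I'll correct by about 4.5 mm in x and y, then settle.

>>> {"name": "move_arm", "arguments": {
  "commands": "0 .55 -.2 0 0 0 0;0 0 0 0 0 0 0;0 0 0 1 0 0 0;0 0 0 0 0 0 0;0 0 0 0 0 0 0;0 0 0 0 0 0 0"
}}

```text
t: 3.63
eef_pos: [0.4428, 0.2725, 0.2197]
tool_rot: [0.0, 0.98, 0.198, 0.0]
contact_force: [0.8, -0.8, 0.7]
gripper_width: -0.003
```

>>> {"name": "move_arm", "arguments": {
  "commands": "0 -.26 .1 1 0 0 0;0 0 0 1 0 0 0;0 0 0 1 0 0 0;0 0 0 .5 0 0 0;0 0 0 .5 0 0 0;0 0 0 .5 0 0 0;0 0 0 .5 0 0 0;0 0 0 0 0 0 0;0 0 0 0 0 0 0"
}}

```text
t: 4.38
eef_pos: [0.4407, 0.2707, 0.1694]
tool_rot: [0.0, 0.98, 0.198, -0.0]
contact_force: [-0.4, -0.4, 0.6]
gripper_width: 0.002
```

No spring force at 0.169, where about 10 N was expected, so I'll look before going on.

```bash
python3 - <<'E'
from h import *
print(bot.get_obs()["contact_force"])
w=bot.read_camera("wrist");s=bot.read_camera("scene")
a=cv2.resize(w["img"][110:302,130:386,::-1],(400,300),interpolation=3);b=cv2.resize(s["img"][150:222,105:201,::-1],(400,300),interpolation=3)
cv2.imwrite("pics/2.png",np.hstack([a,b]))
E
```

```text
[-0.42243243 -0.4256307   0.57650229]
```

View pics/2.png

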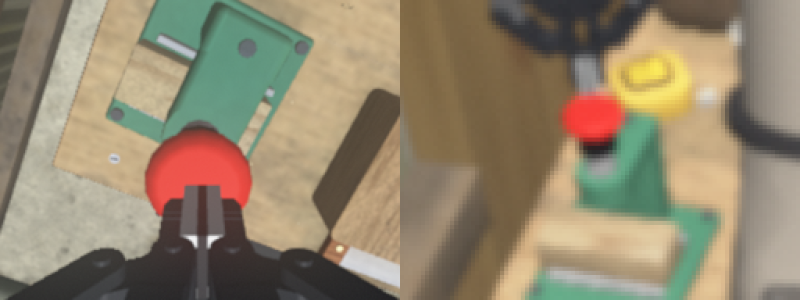

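The head hasn't moved: it's still at about (151.6,178) in the scene. The tips appear to end higher than the TCP reading suggests, so I'll triangulate the fingertip.

```bash
python3 - <<'E'
from h import *
s=bot.read_camera("scene");w=np.load("w0.npz")
T=np.array([.4354,.2659,.2241]);U=bot.get_obs()["eef_pos"];print(U)
for d in(0,.01,.02,.03): print(d,"wrist",proj(w,T+[0,0,d]),"scene0",proj(s,T+[0,0,d]),"scene_now",proj(s,U+[0,0,d]))
print("seen wrist 258,228.5 scene0 148.7,159.5 ; now tip ~150.6,173; head top pred",proj(s,[.4405,.271,.187]))
R=cv2.Rodrigues(w["rvec"])[0];print("cam",-R.T@w["tvec"].ravel(),"axis",R[2])
E
```

```text
[0.4410029 0.2708686 0.1699654]
0 wrist [257.49351852 216.88300567] scene0 [150.13483029 168.37249155] scene_now [151.37593705 179.66058866]
0.01 wrist [257.44153167 222.76355073] scene0 [149.71924677 165.97879243] scene_now [150.97664727 177.37863675]
0.02 wrist [257.38395134 229.27680843] scene0 [149.29995609 163.56374065] scene_now [150.57388974 175.07686658]
0.03 wrist [257.31982346 236.53069892] scene0 [148.87690842 161.1270492 ] scene_now [150.1676191  172.75501884]
seen wrist 258,228.5 scene0 148.7,159.5 ; now tip ~150.6,173; head top pred [150.60687289 175.85861459]
cam [0.50969444 0.29626126 0.40334377] axis [-0.28976049 -0.12369482 -0.94907242]
```

Both views put the real finger end about 20 mm above the reported TCP. I'll go down further and guard on force.

>>> {"name": "move_arm", "arguments": {
  "commands": "0 0 0 .3 0 0 0;0 0 0 .3 0 0 0;0 0 0 .3 0 0 0;0 0 0 0 0 0 0"
}}

```text
t: 4.87
eef_pos: [0.4404, 0.2703, 0.1598]
tool_rot: [0.0, 0.98, 0.198, -0.001]
contact_force: [-0.1, 0.8, 0.0]
gripper_width: -0.001
```

>>> {"name": "move_arm", "arguments": {
  "commands": "0 0 0 .3 0 0 0;0 0 0 .3 0 0 0;0 0 0 0 0 0 0"
}}

```text
t: 5.12
eef_pos: [0.4404, 0.2704, 0.1539]
tool_rot: [0.0, 0.98, 0.198, -0.0]
contact_force: [0.2, -0.4, 0.8]
gripper_width: -0.003
```

```bash
python3 - <<'E'
from h import *
o=bot.get_obs();print(o["contact_force"],o["joint_torque"],o["eef_pos"])
w=bot.read_camera("wrist");s=bot.read_camera("scene")
a=cv2.resize(w["img"][140:260,180:340,::-1],(400,300),interpolation=3);b=cv2.resize(s["img"][156:201,125:185,::-1],(400,300),interpolation=3)
cv2.imwrite("pics/3.png",np.hstack([a,b]))
E
```

```text
[ 0.20019236 -0.42796332  0.84247695] [-1.40263522e-01 -4.26288629e+01 -5.35353094e+00 -2.50382441e+01
  4.66987293e-02 -1.13497297e-01 -4.04300401e-02] [0.44043891 0.27039717 0.15390786]
```

View pics/3.png

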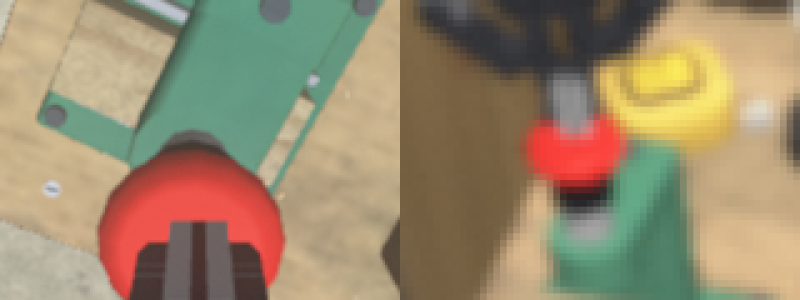

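The tip now overlaps the head's top at scene (150.9,175.5), close to the predicted top centre. The sleeve is still fully visible, so contact is close. Continuing down.

>>> {"name": "move_arm", "arguments": {
  "commands": "0 0 0 .3 0 0 0;0 0 0 .3 0 0 0;0 0 0 0 0 0 0"
}}

```text
t: 5.47
eef_pos: [0.4411, 0.2709, 0.1486]
tool_rot: [-0.0, 0.98, 0.198, 0.0]
contact_force: [0.7, -0.7, 4.9]
gripper_width: -0.004
```

Contact at about 5 N, matching the spring preload. Pressing on.

>>> {"name": "move_arm", "arguments": {
  "commands": "0 0 0 .4 0 0 0;0 0 0 .4 0 0 0;0 0 0 .4 0 0 0;0 0 0 0 0 0 0"
}}

```text
t: 5.8
eef_pos: [0.4411, 0.271, 0.1369]
tool_rot: [-0.0, 0.98, 0.198, 0.0]
contact_force: [-1.6, -2.4, 8.2]
gripper_width: -0.0
```

>>> {"name": "move_arm", "arguments": {
  "commands": "0 0 0 .4 0 0 0;0 0 0 .3 0 0 0;0 0 0 .2 0 0 0;0 0 0 0 0 0 0"
}}

```text
t: 6.13
eef_pos: [0.4412, 0.271, 0.1285]
tool_rot: [0.0, 0.98, 0.198, 0.001]
contact_force: [-1.4, -2.4, 11.1]
gripper_width: -0.001
```

>>> {"name": "move_arm", "arguments": {
  "commands": "0 0 0 .2 0 0 0;0 0 0 .2 0 0 0;0 0 0 .1 0 0 0;0 0 0 0 0 0 0"
}}

```text
t: 6.47
eef_pos: [0.4416, 0.2711, 0.128]
tool_rot: [0.001, 0.98, 0.197, 0.001]
contact_force: [-14.8, -11.0, 51.6]
gripper_width: -0.004
```

Hard stop reached: the force jumped to 52 N with almost no travel. I'll ease off to lower the force and hold.

>>> {"name": "move_arm", "arguments": {
  "commands": "0 0 0 -.3 0 0 0;0 0 0 0 0 0 0;0 0 0 0 0 0 0;0 0 0 0 0 0 0;0 0 0 0 0 0 0"
}}

```text
t: 6.88
eef_pos: [0.4413, 0.271, 0.1282]
tool_rot: [0.001, 0.98, 0.197, 0.001]
contact_force: [-7.1, -6.0, 25.2]
gripper_width: -0.002
```

```bash
python3 - <<'E'
from h import *
o=bot.get_obs();print(o["contact_force"],o["eef_pos"])
w=bot.read_camera("wrist");s=bot.read_camera("scene")
a=cv2.resize(w["img"][110:302,130:386,::-1],(400,300),interpolation=3);b=cv2.resize(s["img"][156:216,120:200,::-1],(400,300),interpolation=3)
cv2.imwrite("pics/4.png",np.hstack([a,b]))
E
```

```text
[-7.05214791 -5.96878962 25.1852922 ] [0.44130228 0.27103867 0.12823954]
```

View pics/4.png

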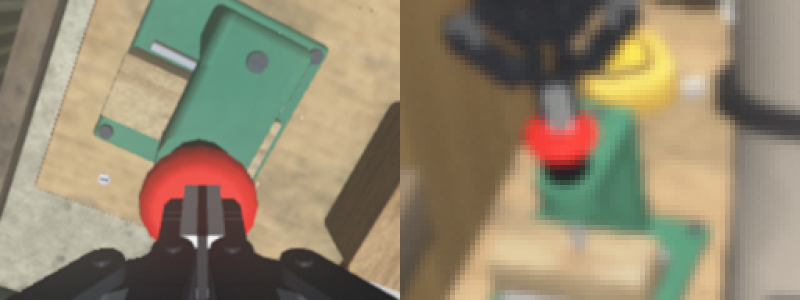

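The head is down: the black sleeve meets the green arm, and the punch shows at the offcut, scene crop (578,235). It's been held at 25 N for about 0.5 s. Releasing straight up.

>>> {"name": "move_arm", "arguments": {
  "commands": "0 0 0 0 0 0 0;0 0 0 -.5 0 0 0;0 0 0 -.5 0 0 0;0 0 0 -.5 0 0 0;0 0 0 -.5 0 0 0;0 0 0 -.6 0 0 0;0 0 0 -1 0 0 0;0 0 0 -2 0 0 0;0 0 0 -3 0 0 0;0 0 0 -3 0 0 0;0 0 0 -2 0 0 0;0 0 0 0 0 0 0"
}}

```text
t: 7.98
eef_pos: [0.4425, 0.2724, 0.2663]
tool_rot: [-0.001, 0.98, 0.198, 0.003]
contact_force: [0.8, 0.4, -0.4]
gripper_width: 0.004
```

```bash
python3 - <<'E'
from h import *
o=bot.get_obs();print(o["t"],o["contact_force"],o["eef_pos"])
s=bot.read_camera("scene");t=bot.read_camera("top")
s0=cv2.imread("pics/scene0.png")
f=lambda im:cv2.resize(im[165:225,120:200],(400,300),interpolation=3)
cv2.imwrite("pics/5.png",np.hstack([f(s0),f(s["img"][:,:,::-1])]))
E
```

```text
7.9833 [ 0.76508768  0.36190262 -0.40055663] [0.44250807 0.27243737 0.26630596]
```

View pics/5.png

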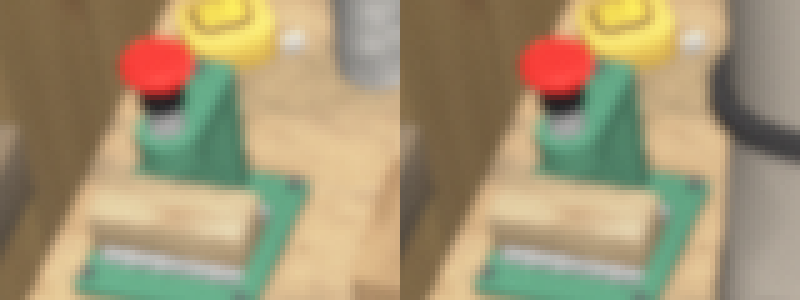

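Before and after match: the head is at (157,66) and (557,66), the offcut hasn't moved, and the arm is clear. Handing in.

```bash
python3 -c "
from station import bot
print(bot.hand_in())"
```

```text
the job is handed in; nothing more can be done
None
```

I pressed the left stand (the one with the offcut) to its stop with the closed fingers, held it there for about 0.5 s, and released it straight up. The job was handed in at about 8 s of the 32 s allowed; no verdict is reported.

- **At the stop:** the spring force rose from about 5 N to 11 N, then jumped to 52 N with almost no further travel. I eased off to 25 N for the hold. The picture showed the black sleeve meeting the green arm.
- **After release:** the contact force is about 0 N. The head and offcut look the same as in the starting picture, and the tool is clear above the stand. I passed well above the empty stand and never pressed its head; I didn't look at it again at the end.
- **Disagreement:** the fingers met the head with the reported TCP at about 0.149 m, although the head top should be at 0.187 m. The real finger ends therefore seemed 20–38 mm short of the stated TCP. I judged contact and the stop by force and pictures instead.
- **Contact point:** the pictures showed only the fingertips on the head, so I take the brief 52 N to be on the fingers. The 40 N limit applies to the arm and gripper body.

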